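# Put the bench tools back on their outline pads

## Robot

A 6-joint arm with a two-finger parallel gripper is mounted at the origin on the work surface. World frame = base frame: x ahead of the robot, y to its left, z up, the work surface at z = 0. Lengths are in m, angles in rad, forces in N, time in s.
With the tool pointing down it reaches from about 0.35 to 0.925 m from the base axis. Payload 6.4 kg.
Tool frame: the origin (TCP) lies midway between the tips of the shut fingers; the grasp point (between the pads) lies 19 mm behind it; z points along the fingers, y is the line along which they close (so a half turn about z gives the same grasp; the last joint's range is limited). The gripper opens to 85 mm and grips with 20 to 120 N. Pads are 22 mm wide; open, the fingers measure 114 mm over their backs; the gripper's body (76 mm by 85 mm) begins 54 mm behind the grasp point. The pads swing forward as they close: fully open they stand 13 mm farther back than shut.
Start: joints at [-1.304, 0.245, 1.558, -0, 1.339, -0.174], TCP at [0.277, -0.588, 0.231] pointing down, gripper open.
Joint ranges: [-3.13, 3.13], [-1.02, 2.26], [0.13, 2.54], [-0.95, 4.09], [0.21, 2.88], [-2.74, 2.74]. Speed limits (rad/s): [2.57, 2.57, 3.14, 3.14, 3.14, 3.14].

## Interface

Orientations are given as a rotation vector (axis times angle).
In Python, from station import arm gives the robot as it stands. The module is installed in compiled form; this text tells all that it offers.
- The arm moves only by the tool drive_tool, never from a script. Its argument "steps" is one flat list of numbers, 7 for each row, row after row: the shift along the tool's x, y, z scaled (see below), then the turn, a rotation vector about the tool's x, y, z scaled (see below), then the closure in counts, from 0 (fully open) to 255 (shut). In form: [x, y, z, ax, ay, az, jaw, x, y, z, ax, ay, az, jaw, ...]. A call has 1 to 5 rows; each row shifts and turns the commanded pose from where the row before left it, along the tool's axes as they then stand; what a row does not reach is not made up. The controller multiplies each number of a shift by 0.04 m and each number of a turn by 6 degrees. A row lasts 1/10 s, in which the tool goes at most 50 mm and 8.59 degrees, less where a joint would pass 70% of its speed; a pose out of reach is approached as far as the arm can. A call with a number of a shift or a turn outside -1 to 1 is refused whole. A call with a gripper value outside its range is refused whole. The fingers move at their own pace and stop on an object; the grip force is fixed at half the most. Time passes only in rows, so rows that do not move let the fingers close. It gives the time, the measured TCP pose, the force, the opening and the grip force at its end, in the units of the state.
- arm.get_obs(): the state, without advancing time (a new reading comes with each control period).
- arm.camera(name): name is "side" or "top" or "wrist"; returns (picture, depth): 420x560x3 uint8, red, green, blue; 420x560 float32, m along the optical axis (not along the pixel's ray), 0 where there is no reading.
- arm.camera_info(name): a dict with "fx", "fy", "cx", "cy" (pixels), "pose" (4x4, takes a point from camera to world coordinates); the wrist camera has in their place "hand_eye" (4x4, takes a point from camera to tool coordinates, whose origin is the TCP and whose axes are the flange's). Camera axes: x right, y down, z forward; pixel columns grow to the right and rows downward; lengths in m; the calibration is good to about 2 mm. A picture is of the moment at which its call begins: read the wrist's pose just before it. camera_info takes no time and is no camera call.
- arm.close_job(): hands the job in; it is judged then, once.
The state is a dict: "clock": time; "joints": joint angles; "qvel": joint speeds; "tau": joint torques, N m; "tool_pos": TCP position; "ee_rot": TCP orientation; "contact_force": force on the tool from outside, world axes, zero at the start; "ft_torque": the same for the moment, N m; "width": opening from 0.0 (shut) to 1.0 (fully open); "gripper_force": force on a finger pad.
Only numpy, scipy, OpenCV 4.12 (cv2) and the standard library are available. Lean on these libraries where they do the work, as an engineer would, in place of code of your own. Each camera call takes 0.05 s, during which the arm holds its last target. There are 200 camera calls.

## Task

Tidy the woodworking bench: set the block plane, the sanding block, the roll of tape and the try square each flat on the plywood pad that shows its own outline, centred on the outline and lined up with it (the try square's blade on the blade's outline). Leave the cup and the glue bottle standing where they are.

Things in the scene. Friction and masses are not known exactly. Their poses are not given: they have to be found in the camera images.
- plane_center (a point): Small block plane standing on its sole: dark steel body 140 mm long (its x), 42 mm wide (its y), straight-sided up to 29 mm, with a wooden knob (to 48 mm) toward +x and a sloping brass cap (to 48 mm) toward -x; about 0.5 kg. This point is at the centre of its length and width, 24 mm above its underside. Grip across the 42 mm width at mid-length. z up.
- block_center (a point): Sanding block: pale wood on a cork base, 90 mm long (x), 56 mm wide (y), 36 mm high, straight-sided up to 28 mm, then a narrower top 36 mm wide; about 0.13 kg. This point is its centre, 18 mm above its underside. Grip across the width. z up.
- tape_mid (a point): Roll of off-white masking tape lying flat: ring 60 mm outside diameter, 40 mm hole, 30 mm high; about 0.07 kg. This point is its centre (in the hole), 15 mm above its underside. Round, so its yaw means nothing; it can be gripped across the outside. z up.
- stock_center (a point): Joiner's try square lying flat, L-shaped, about 0.09 kg: a dark wooden stock 18 mm wide (x), 100 mm long (y), 24 mm high, and a steel blade 28 mm wide and 4 mm thick, flush with the underside, running 85 mm out in +x from the stock's +y end (y = 22 to 50 mm). This point is the centre of the stock, 12 mm above its underside. Grip across the stock. z up.
- plane_pad: Fixed flat plywood pad, 158 x 64 mm (x by y), 4 mm thick, with the block plane's outline, a long bar 144 x 44 mm with round ends inlaid flush in dark rubber. Origin: centre of its underside, on the bench. The outline is centred on the origin, its length along x, the same either way round. z up.
- block_pad: Fixed flat plywood pad, 110 x 78 mm (x by y), 4 mm thick, with the sanding block's outline, a rectangle 92 x 58 mm inlaid flush in dark rubber. Origin: centre of its underside, on the bench. The outline is centred on the origin, its length along x, the same either way round. z up.
- tape_pad: Fixed flat plywood pad, 86 x 86 mm, 4 mm thick, with the tape roll's outline, a ring 62 mm outside and 38 mm inside inlaid flush in dark rubber. Origin: centre of its underside, on the bench. The ring is centred on the origin; turn does not matter. z up.
- square_pad: Fixed flat plywood pad, 120 x 116 mm (x by y), 4 mm thick, with the try square's L-shaped outline inlaid flush in dark rubber. Origin: centre of its underside, on the bench. Stock outline (20 x 102 mm, long along y) centred at x = -42 mm, y = 0; blade outline (30 mm wide) runs from its +y end in +x. The square goes one way round: its x, y along the pad's x, y. z up.
- cup: White open cup, 64 mm across the rim, 65 mm high, loose: a bystander, to be left standing where it is. Origin: centre of its underside. z up.
- glue: Yellow glue bottle with orange cap, 44 mm across, 90 mm high, loose: a bystander, to be left standing where it is. Origin: centre of its underside. z up.
Things that resemble listed ones, but are neither listed nor needed, are in the scene too. Several things look just like the part that bears stock_center: the one meant starts nearest to the robot's base. Leave any turquoise or yellow look-alike of the tape_pad alone.

How it is judged:
At the end, for the whole second after the job is handed in: Each thing lies flat (0.1 rad, height 4 mm) and at rest on its own pad, centred within 12 mm (the square: its stock, right way round); plane, block and square lined up within 0.2 rad. Cup and glue bottle upright, within 30 mm of where they stood (z of plane_center in the frame of plane_pad between 0.024 and 0.032 m and angle between each of plane_center, block_center, tape_mid, stock_center's own z axis and vertical below 0.1 rad and linear speed of each of plane, block, tape, square below 0.02 m/s and angular speed of each of plane, block, tape, square below 0.2 rad/s and horizontal distance between plane_center and plane_pad below 0.012 m and angle between the x axis of plane_center and the x axis of plane_pad, either way round below 0.2 rad and z of block_center in the frame of block_pad between 0.018 and 0.026 m and horizontal distance between block_center and block_pad below 0.012 m and angle between the x axis of block_center and the x axis of block_pad, either way round below 0.2 rad and z of tape_mid in the frame of tape_pad between 0.015 and 0.023 m and horizontal distance between tape_mid and tape_pad below 0.012 m and z of stock_center in the frame of square_pad between 0.012 and 0.02 m and x of stock_center in the frame of square_pad between -0.054 and -0.03 m and y of stock_center in the frame of square_pad between -0.012 and 0.012 m and x of square_pad in the frame of stock_center between 0.02 and 0.064 m and y of square_pad in the frame of stock_center between -0.022 and 0.022 m and angle between the x axis of stock_center and the x axis of square_pad, either way round below 0.2 rad and distance of each of cup, glue from where it was at the start of the episode below 0.03 m and angle between each of cup, glue's own z axis and vertical below 0.3 rad); the robot touches nothing.
It fails at once if the cup is knocked over or pushed away by more than 30 mm (angle between cup's own z axis and vertical above 0.5 rad or distance of cup from where it was at the start of the episode above 0.03 m).
It fails at once if the glue bottle is knocked over or pushed away by more than 30 mm (angle between glue's own z axis and vertical above 0.5 rad or distance of glue from where it was at the start of the episode above 0.03 m).
It also fails if it takes over 128 s, if anything falls off the work surface, if the arm or the gripper's body presses on something with over 40 N, if the wrist force passes 120 N, or if a joint passes its speed limit or range.

## Working session

There is one attempt and no reset: what is moved stays moved. The work goes in short steps, Python scripts to look and compute and a tool call to move; the robot and the scene stay as the last step left them, time stands still between calls to the robot, and variables do not carry over. Pictures are saved under pics/ and viewed, at most 14 in all, crops included, and the job is handed in when it is done.

Besides the shell and the picture viewer there is one more tool, called after "Request:" as name(argument=value, ...), one argument or row to a line, values as JSON. drive_tool: Moves the arm, as the interface text tells. Shifts and turns lie within -1 to 1; 1 stands for 0.04 m of shift or 6 degrees of turn. Its arguments: {"type":"object","properties":{"steps":{"type":"array","items":{"type":"number"}}},"required":["steps"]}

```bash
mkdir -p pics; python3 - <<'E'
from station import arm
import cv2,numpy as np
np.set_printoptions(precision=4,suppress=True)
print(arm.get_obs())
for n in ["top","side","wrist"]:
    im,d=arm.camera(n); cv2.imwrite(f"pics/{n}0.png",im[:,:,::-1]); np.save(f"{n}0.npy",d)
    print(n,arm.camera_info(n))
E
```

```text
{'clock': 0.0, 'joints': array([-1.3041,  0.2458,  1.559 ,  0.    ,  1.3387, -0.1741]), 'qvel': array([-0.0003,  0.0003, -0.0012,  0.0003, -0.0021, -0.0004]), 'tau': array([  0.0005, -42.9501, -32.6129,  -0.0001,   0.0053,   0.    ]), 'tool_pos': array([ 0.2772, -0.5873,  0.2302]), 'ee_rot': array([-3.0637, -0.6864,  0.0001]), 'contact_force': array([-1.0371,  0.279 ,  0.6272]), 'ft_torque': array([-0.0672, -0.024 , -0.0142]), 'gripper_force': 0.0, 'width': 1.0002502121147616}
top {'fx': 478.2932649033457, 'fy': 478.2932649033457, 'cx': 280.02404089780265, 'cy': 220.8625662654173, 'pose': array([[ 0.0175, -0.9884,  0.1506,  0.3198],
       [-0.9998, -0.0179, -0.0011,  0.0193],
       [ 0.0038, -0.1506, -0.9886,  1.5337],
       [ 0.    ,  0.    ,  0.    ,  1.    ]])}
side {'fx': 493.0898716984764, 'fy': 493.0898716984764, 'cx': 270.52724863195544, 'cy': 214.33271657018938, 'pose': array([[-0.9523, -0.164 ,  0.2574,  0.1822],
       [-0.3047,  0.4627, -0.8325,  1.1318],
       [ 0.0174, -0.8712, -0.4906,  0.736 ],
       [ 0.    ,  0.    ,  0.    ,  1.    ]])}
wrist {'fx': 377.30177331540426, 'fy': 377.30177331540426, 'cx': 276.5376717860081, 'cy': 206.75669552285237, 'hand_eye': array([[-0.0002, -0.9477, -0.3191,  0.0803],
       [ 1.    , -0.0001, -0.    ,  0.0015],
       [-0.    , -0.3191,  0.9477, -0.1409],
       [ 0.    ,  0.    ,  0.    ,  1.    ]])}
```

View pics/top0.png

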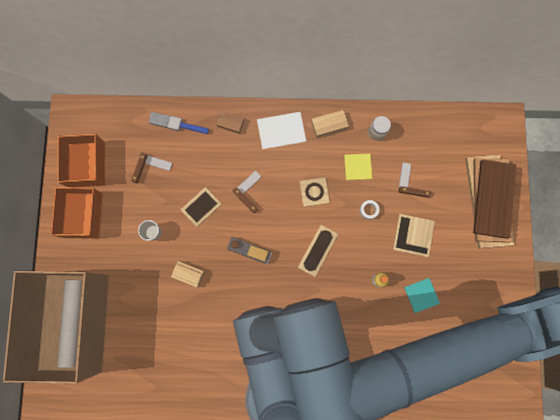

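View pics/side0.png

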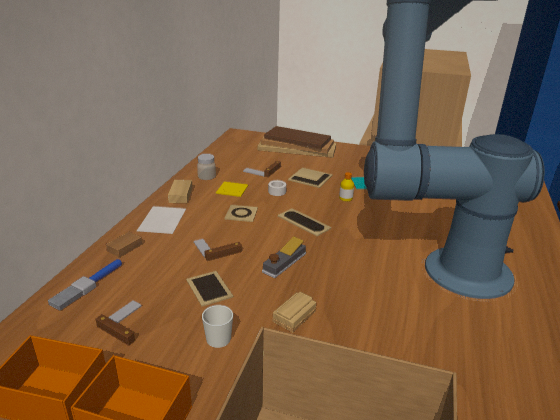

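The top view shows the plane (250,249), a stepped block (187,273) with a look-alike at (331,123), and a tape roll (370,209). There are three try squares, at (247,193), (152,165) and (414,180). The pads are: plane (318,251), block (201,206), tape (314,192) and square (414,235). The cup is at (149,231), with a grey jar at (380,128) that could be mistaken for it, and the glue is at (381,280). The yellow (358,167) and turquoise (422,294) squares are decoys. Next I'll check the choices in a close crop.

```bash
cat > h.py <<'E'
import cv2,numpy as np
from scipy.spatial.transform import Rotation as R
np.set_printoptions(precision=4,suppress=True)
def ray(info,uv,z,T=None):
    "pixels -> world points on plane z"
    T=info["pose"] if T is None else T
    uv=np.atleast_2d(uv).astype(float)
    d=np.c_[(uv[:,0]-info["cx"])/info["fx"],(uv[:,1]-info["cy"])/info["fy"],np.ones(len(uv))]@T[:3,:3].T
    return T[:3,3]+d*((z-T[2,3])/d[:,2])[:,None]
def toolT(o):
    T=np.eye(4);T[:3,:3]=R.from_rotvec(o["ee_rot"]).as_matrix();T[:3,3]=o["tool_pos"];return T
E
python3 - <<'E'
from h import *
from station import arm
i=arm.camera_info("top")
for n,uv,z in [("plane",(250,249),.03),("block",(187,273),.036),("block2",(331,123),.036),("tape",(370,209),.03),("sqA",(247,203),.024),("sqB",(140,168),.024),("sqC",(415,192),.024),("planepad",(318,251),.004),("blockpad",(201,206),.004),("tapepad",(314,192),.004),("sqpad",(414,235),.004),("cup",(149,231),.065),("glue",(381,280),.09)]:
    p=ray(i,uv,z)[0]; print(n,p,np.hypot(*p[:2]))
im=cv2.imread("pics/top0.png")[100:320,120:440]
cv2.imwrite("pics/crop0.png",cv2.resize(im,None,fx=2.5,fy=2.5,interpolation=cv2.INTER_CUBIC))
E
```

```text
plane [0.4575 0.1106 0.03  ] 0.47069981608666006
block [0.3786 0.3043 0.036 ] 0.4857185853021127
block2 [ 0.8747 -0.1434  0.036 ] 0.8864034842251124
tape [ 0.5924 -0.2691  0.03  ] 0.6506819356674632
sqA [0.6059 0.1246 0.024 ] 0.6185730762932375
sqB [0.715  0.4748 0.024 ] 0.8582933963152662
sqC [ 0.6519 -0.4161  0.024 ] 0.77334873185271
planepad [ 0.4574 -0.1058  0.004 ] 0.46945250187155346
blockpad [0.597  0.2751 0.004 ] 0.6573749833437185
tapepad [ 0.6502 -0.0917  0.004 ] 0.6566428185138169
sqpad [ 0.5146 -0.4151  0.004 ] 0.6611395698400369
cup [0.5045 0.4223 0.065 ] 0.6579143287647845
glue [ 0.3659 -0.2883  0.09  ] 0.46577753962650775
```

View pics/crop0.png

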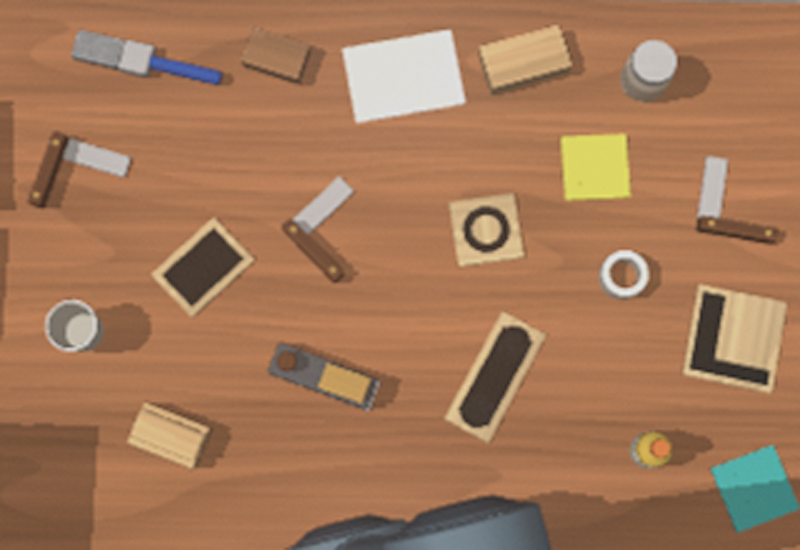

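The crop confirms three choices. The sanding block is the stepped block at crop (168,435). The try square nearest the base is the one at crop (315,230), with its corner at (292,228). The square pad's corner is at its lower left, with the wider blade leg pointing up. Next I'll measure everything in the top view.

```bash
python3 - <<'E'
from h import *
from station import arm
i=arm.camera_info("top")
im=cv2.imread("pics/top0.png"); hsv=cv2.cvtColor(im,cv2.COLOR_BGR2HSV).astype(int)
H,S,V=hsv[...,0],hsv[...,1],hsv[...,2]
dark=(V<75); white=(S<60)&(V>150)
pale=(S<125)&(V>140)
notwood=(S<110)
def rep(n,m,box,z):
    x0,y0,x1,y1=box; mm=np.zeros(m.shape,np.uint8); mm[y0:y1,x0:x1]=m[y0:y1,x0:x1]
    c=max(cv2.findContours(mm,0,2)[0],key=cv2.contourArea)
    b=ray(i,cv2.boxPoints(cv2.minAreaRect(c)),z)[:,:2]
    e1,e2=b[1]-b[0],b[2]-b[1]
    l=e1 if np.hypot(*e1)>np.hypot(*e2) else e2
    M=cv2.moments(c); ce=ray(i,(M['m10']/M['m00'],M['m01']/M['m00']),z)[0,:2]
    print(n,"rectc",b.mean(0),"centroid",ce,"sides",np.hypot(*e1),np.hypot(*e2),"longyaw",np.degrees(np.arctan2(l[1],l[0]))%180)
rep("planepad",dark,(295,222,342,282),.004)
rep("blockpad",dark,(178,184,224,228),.004)
rep("tapepad",dark,(298,176,332,208),.004)
rep("sqpad",dark,(392,212,438,258),.004)
rep("tape",white,(355,195,385,222),.03)
rep("block",pale,(168,258,208,290),.036)
rep("plane",notwood,(222,232,275,268),.025)
rep("stockA",(V<115),(230,180,265,215),.024)
rep("bladeA",(S<80)&(V>130),(230,165,268,215),.004)
for n,p in [("plane",(240,252)),("stock",(247,201)),("bench",(280,220)),("block",(187,272)),("blade",(250,183)),("brass",(258,253)),("side",(182,280))]: print(n,hsv[p[1],p[0]])
E
```

```text
planepad rectc [ 0.4598 -0.1049] centroid [ 0.4596 -0.1046] sides 0.13612604612517612 0.03929070264914672 longyaw 152.18408791616443
blockpad rectc [0.5956 0.2762] centroid [0.5956 0.2764] sides 0.08565742388474888 0.0521603421027909 longyaw 134.25035941133336
tapepad rectc [ 0.6519 -0.0917] centroid [ 0.6521 -0.0921] sides 0.052405643465529 0.050039559323107045 longyaw 91.05420714381057
sqpad rectc [ 0.5144 -0.4142] centroid [ 0.5062 -0.3901] sides 0.09945183944073083 0.10101749435838582 longyaw 78.91667050256157
tape rectc [ 0.5925 -0.2675] centroid [ 0.5927 -0.2674] sides 0.05787823481362651 0.060726926154987364 longyaw 44.65985983369143
block rectc [0.3766 0.3054] centroid [0.3765 0.306 ] sides 0.05707105225958823 0.09179160895722704 longyaw 69.47002150400377
plane rectc [0.4544 0.1132] centroid [0.4595 0.131 ] sides 0.0441599771828226 0.14026472608847498 longyaw 70.07895411488121
stockA rectc [0.6052 0.1206] centroid [0.5964 0.1144] sides 0.018273749143522963 0.0713428077153095 longyaw 45.7821973740312
bladeA rectc [0.6804 0.1218] centroid [0.6813 0.1212] sides 0.08513973524829575 0.030185048410869164 longyaw 134.5567078129829
plane [  9  16 111]
stock [ 11 126 115]
bench [ 12 133 171]
block [ 17 103 215]
blade [ 11  14 194]
brass [ 18 134 196]
side [ 18  98 221]
```

Request:
drive_tool(
  steps=[0.96,-0.35,0.15,0,0,0,0,0.96,-0.35,0.15,0,0,0,0,0.96,-0.35,0.15,0,0,0,0,0.96,-0.35,0.15,0,0,0,0,0.96,-0.35,0.15,0,0,0,0],
)

```text
clock: 0.65
tool_pos: [0.4219, -0.4412, 0.2007]
ee_rot: [-3.065, -0.686, 0.0]
contact_force: [0.1, -0.1, -0.1]
width: 1.006
gripper_force: 0.0
```

Request:
drive_tool(
  steps=[0.96,-0.35,0.15,0,0,0,0,0.96,-0.35,0.15,0,0,0,0,0.96,-0.35,0.15,0,0,0,0,0.96,-0.35,0.15,0,0,0,0,0.96,-0.35,0.15,0,0,0,0],
)

```text
clock: 1.15
tool_pos: [0.5658, -0.2959, 0.1708]
ee_rot: [-3.065, -0.687, 0.0]
contact_force: [0.9, -0.1, 0.7]
width: 1.003
gripper_force: 0.0
```

Request:
drive_tool(
  steps=[0.9,-0.4,0.3,0,0,0,0,0,0,0,0,0,0,0],
)

```text
clock: 1.35
tool_pos: [0.5918, -0.2632, 0.1568]
ee_rot: [-3.06, -0.694, 0.003]
contact_force: [-0.6, -0.7, -1.1]
width: 1.002
gripper_force: 0.0
```

```bash
cat >> h.py <<'E'
def look(name,arm):
    o=arm.get_obs(); im,d=arm.camera("wrist"); im=np.ascontiguousarray(im[:,:,::-1])
    cv2.imwrite(f"pics/{name}.png",im); i=arm.camera_info("wrist"); return o,im,d,i,toolT(o)@i["hand_eye"]
def meas(m,z,i,T,box=None):
    "largest blob: rect centre, centroid, sides, long-axis yaw on plane z"
    mm=np.zeros(m.shape,np.uint8); x0,y0,x1,y1=box or (0,0,560,420); mm[y0:y1,x0:x1]=m[y0:y1,x0:x1]
    mm=cv2.morphologyEx(mm,cv2.MORPH_OPEN,np.ones((5,5)))
    c=max(cv2.findContours(mm,0,2)[0],key=cv2.contourArea)
    w=ray(i,c[:,0],z,T)[:,:2].astype(np.float32)
    b=cv2.boxPoints(cv2.minAreaRect(w*1000))/1000
    e1,e2=b[1]-b[0],b[2]-b[1]; l=e1 if np.hypot(*e1)>np.hypot(*e2) else e2
    M=cv2.moments(w*1000)
    return b.mean(0),np.array([M['m10'],M['m01']])/M['m00']/1000,np.hypot(*e1),np.hypot(*e2),np.degrees(np.arctan2(l[1],l[0]))%180
def go(o,x,y,z=None,yaw=None):
    "units to go: shift in present tool axes, then turn; yaw = closing line, world deg"
    Rm=R.from_rotvec(o["ee_rot"]).as_matrix(); d=np.array([x,y,o["tool_pos"][2] if z is None else z])-o["tool_pos"]
    a=np.degrees(np.arctan2(Rm[1,1],Rm[0,1]))
    print("tcp",o["tool_pos"],"yline",a,"shift",Rm.T@d/.04,end=" ")
    if yaw is not None: print("turn",-((yaw-a+90)%180-90)/6,end="")
    print()
E
python3 - <<'E'
from h import *
from station import arm
o,im,d,i,T=look("w1",arm)
h=cv2.cvtColor(im,cv2.COLOR_BGR2HSV); S,V=h[...,1],h[...,2]
r=meas((S<60)&(V>150),.03,i,T); print(r)
go(o,*r[0],z=.005); print(o["contact_force"],o["clock"])
E
```

```text
(array([ 0.5926, -0.2697], dtype=float32), array([ 0.593, -0.269]), np.float32(0.058635734), np.float32(0.058714125), np.float32(10.207651))
tcp [ 0.5918 -0.2632  0.1568] yline -64.45139359003025 shift [-0.0489  0.1711  3.7955] 
[-0.6023 -0.701  -1.0797] 1.35
```

View pics/w1.png

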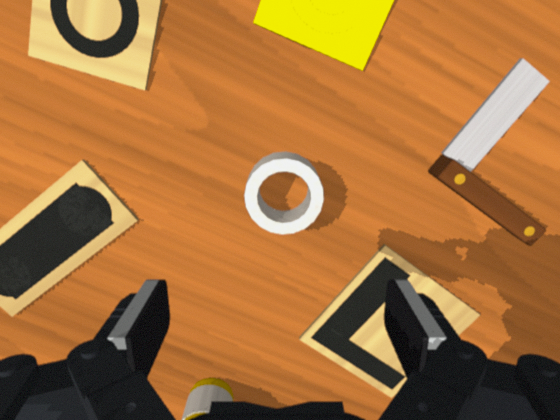

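The tape is at pixel (285,195), which puts it at (0.593,-0.270). That matches the top view and the 59 mm diameter fits. I'll descend and grip it.

Request:
drive_tool(
  steps=[-0.05,0.17,0.9,0,0,0,0,0,0,1,0,0,0,0,0,0,1,0,0,0,0,0,0,0.7,0,0,0,0,0,0,0.3,0,0,0,0],
)

```text
clock: 1.9
tool_pos: [0.5891, -0.2744, -0.0]
ee_rot: [-3.062, -0.684, 0.006]
contact_force: [-0.3, 0.5, 0.5]
width: 1.001
gripper_force: 0.0
```

Request:
drive_tool(
  steps=[0,0,0,0,0,0,255,0,0,0,0,0,0,255,0,0,0,0,0,0,255,0,0,0,0,0,0,255,0,0,0,0,0,0,255],
)

```text
clock: 2.4
tool_pos: [0.593, -0.2756, 0.0055]
ee_rot: [3.063, 0.686, 0.004]
contact_force: [-0.3, -0.7, 4.3]
width: 0.688
gripper_force: 64.7
```

Request:
drive_tool(
  steps=[0,0,-1,0,0,0,255,0,0,-1,0,0,0,255,0,0,-0.8,0,0,0,255,0,0,0,0,0,0,255],
)

```text
clock: 2.8
tool_pos: [0.595, -0.2766, 0.122]
ee_rot: [3.057, 0.685, 0.012]
contact_force: [0.0, 0.4, -0.3]
width: 0.681
gripper_force: 64.8
```

```bash
python3 - <<'E'
from h import *
from station import arm
o,im,d,i,T=look("w2",arm)
h=cv2.cvtColor(im,cv2.COLOR_BGR2HSV); S,V=h[...,1],h[...,2]
print(o["width"],o["gripper_force"],o["clock"])
go(o,.6519,-.0919,z=.06)
E
```

```text
0.6806915695899687 64.8140380717814 2.8
tcp [ 0.595  -0.2766  0.122 ] yline -64.73202793588136 shift [ 3.2502 -3.5842  1.5335]
```

View pics/w2.png

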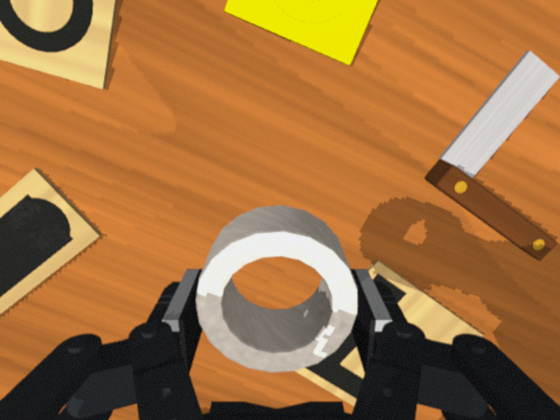

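The tape is held at the front of the fingers, with its top rim spanning pixels (197..358, 232..370). I'll work out its offset from the TCP.

```bash
python3 - <<'E'
from h import *
from station import arm
o=arm.get_obs();i=arm.camera_info("wrist");T=toolT(o)@i["hand_eye"]
p=ray(i,[(197,300),(358,300),(278,232),(275,370)],o["tool_pos"][2]+.0245,T)
q=(np.linalg.inv(toolT(o))@np.c_[p,np.ones(4)].T).T[:,:3]; print(q)
# top cam check of pad via wrist images w1
E
```

```text
[[ 0.0063 -0.0268 -0.0246]
 [ 0.0061  0.0304 -0.0243]
 [ 0.0322  0.0019 -0.0244]
 [-0.0244  0.0008 -0.0246]]
```

Request:
drive_tool(
  steps=[0.8,-0.9,0,0,0,0,255,0.8,-0.9,0,0,0,0,255,0.8,-0.9,0,0,0,0,255,0.85,-0.88,0,0,0,0,255,0,0,0,0,0,0,255],
)

```text
clock: 3.35
tool_pos: [0.6479, -0.0838, 0.1132]
ee_rot: [-3.061, -0.696, 0.004]
contact_force: [-0.4, -0.4, -0.5]
width: 0.683
gripper_force: 64.8
```

```bash
python3 - <<'E'
from h import *
from station import arm
o,im,d,i,T=look("w3",arm)
go(o,.6519,-.0919,z=.0095)
h=cv2.cvtColor(im,cv2.COLOR_BGR2HSV); S,V=h[...,1],h[...,2]
E
```

```text
tcp [ 0.6479 -0.0838  0.1132] yline -64.37381698281428 shift [0.006  0.2342 2.5913]
```

View pics/w3.png

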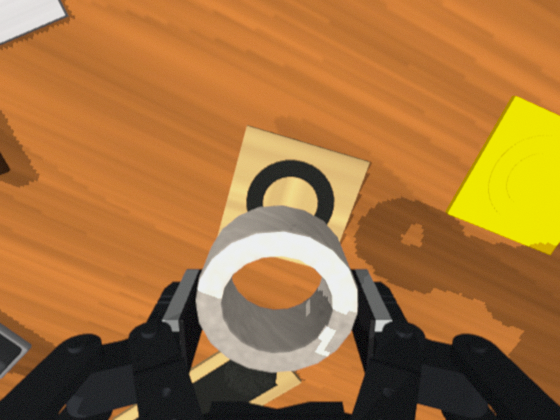

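The pad ring's outer edge shows at left (247,200), right (334,200) and top (291,160). The tape centre sits at +3.5 mm x and +1.5 mm y in the tool frame.

```bash
cat >> h.py <<'E'
def gooff(o,x,y,ox,oy,z):
    Rm=R.from_rotvec(o["ee_rot"]).as_matrix(); p=np.array([x,y,0])-Rm@np.array([ox,oy,0]); go(o,p[0],p[1],z)
E
python3 - <<'E'
from h import *
from station import arm
o=arm.get_obs();i=arm.camera_info("wrist");T=toolT(o)@i["hand_eye"]
p=ray(i,[(247,200),(334,200),(291,160),(291,204)],.004,T);print(p)
Rm=R.from_rotvec(o["ee_rot"]).as_matrix()
c=p[2]-Rm[:,0]*.031; print("pad",c, (p[0]+p[1])/2)
gooff(o,.6519,-.0919,.0035,.0015,.0095)
gooff(o,c[0],c[1],.0035,.0015,.0095)
E
```

```text
[[ 0.6399 -0.0687  0.004 ]
 [ 0.666  -0.1232  0.004 ]
 [ 0.6783 -0.0838  0.004 ]
 [ 0.6504 -0.0976  0.004 ]]
pad [ 0.6504 -0.0972  0.0041] [ 0.6529 -0.0959  0.004 ]
tcp [ 0.6475 -0.0865  0.1132] yline -64.47702327408828 shift [-0.0394  0.1387  2.5927] 
tcp [ 0.6475 -0.0865  0.1132] yline -64.47702327408828 shift [-0.1308  0.241   2.5927]
```

Request:
drive_tool(
  steps=[-0.07,0.18,0.8,0,0,0,255,0,0,0.7,0,0,0,255,0,0,0.6,0,0,0,255,0,0,0,0,0,0,255,0,0,0,0,0,0,255],
)

```text
clock: 3.9
tool_pos: [0.6479, -0.0982, 0.0306]
ee_rot: [-3.065, -0.685, 0.003]
contact_force: [0.2, 0.4, -0.1]
width: 0.686
gripper_force: 64.8
```

```bash
python3 - <<'E'
from h import *
from station import arm
for k in range(3):
    o=arm.get_obs(); gooff(o,.6515,-.0935,.0035,.0015,.0095); arm.camera("top")
E
```

```text
tcp [ 0.6479 -0.0982  0.0306] yline -64.81303159992729 shift [ 0.0441 -0.1046  0.5271] 
tcp [ 0.6491 -0.0983  0.0321] yline -64.80032718630648 shift [ 0.0187 -0.1208  0.5637] 
tcp [ 0.6496 -0.0983  0.0328] yline -64.78074945899793 shift [ 0.0045 -0.1267  0.5825]
```

Request:
drive_tool(
  steps=[0,-0.12,0.25,0,0,0,255,0,0,0.2,0,0,0,255,0,0,0,0,0,0,255,0,0,0,0,0,0,255],
)

```text
clock: 4.45
tool_pos: [0.6463, -0.0927, 0.0128]
ee_rot: [-3.065, -0.687, 0.001]
contact_force: [-0.5, 0.1, -1.0]
width: 0.684
gripper_force: 64.8
```

```bash
python3 - <<'E'
from h import *
from station import arm
o=arm.get_obs(); gooff(o,.6515,-.0935,.0035,.0015,.0095); print(o["contact_force"],o["joints"])
E
```

```text
tcp [ 0.6463 -0.0927  0.0128] yline -64.73266058911751 shift [0.0212 0.0351 0.0817] 
[-0.5003  0.1096 -0.9555] [-0.3158  0.5172  1.6435 -0.      0.9819  0.814 ]
```

Now it's within 2 mm and about 3 mm above the pad. I'll set it down, open and rise.

Request:
drive_tool(
  steps=[0.02,0.03,0.08,0,0,0,255,0,0,0,0,0,0,255,0,0,0,0,0,0,80,0,0,0,0,0,0,0,0,0,0,0,0,0,0],
)

```text
clock: 4.95
tool_pos: [0.6481, -0.0938, 0.0104]
ee_rot: [3.065, 0.687, 0.001]
contact_force: [0.5, -0.1, -0.3]
width: 0.987
gripper_force: 0.0
```

Request:
drive_tool(
  steps=[0,0,0,0,0,0,0,0,0,0,0,0,0,0,0,0,-1,0,0,0,0,0,0,-1,0,0,0,0,0,0,-1,0,0,0,0],
)

```text
clock: 5.45
tool_pos: [0.6476, -0.0936, 0.1312]
ee_rot: [-3.065, -0.687, 0.001]
contact_force: [0.8, -0.1, -0.2]
width: 0.998
gripper_force: 0.0
```

Request:
drive_tool(
  steps=[0,0,0,0,0,0,0,0,0,0,0,0,0,0],
)

```text
clock: 5.65
tool_pos: [0.6487, -0.0939, 0.1316]
ee_rot: [3.064, 0.687, 0.004]
contact_force: [-0.4, 0.4, -0.6]
width: 1.006
gripper_force: 0.0
```

```bash
python3 - <<'E'
from h import *
from station import arm
o,im,d,i,T=look("w4",arm)
h=cv2.cvtColor(im,cv2.COLOR_BGR2HSV); S,V=h[...,1],h[...,2]
print("tape",meas((S<60)&(V>150),.034,i,T,(180,100,400,300)))
# pad: pale wood outline hull + tape
m=((S<125)&(V>120))
print("pad",meas(m,.004,i,T,(150,80,420,330)))
go(o,.613,.129,.15,45.4-90)
E
```

```text
tape (array([ 0.6514, -0.0938], dtype=float32), array([ 0.6517, -0.0934]), np.float32(0.05805872), np.float32(0.058655865), np.float32(25.229261))
pad (array([ 0.6511, -0.0936], dtype=float32), array([ 0.6514, -0.0934]), np.float32(0.08472437), np.float32(0.085702136), np.float32(9.133769))
tcp [ 0.6487 -0.0939  0.1316] yline -64.73934010480322 shift [ 1.5729 -5.4201 -0.4673] turn -3.3565566841338685
```

View pics/w4.png

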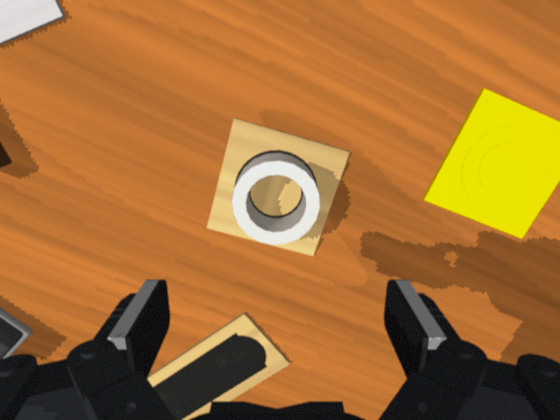

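The tape is centred on its pad within 1 mm. Next is the try square.

Request:
drive_tool(
  steps=[0.27,-0.92,-0.1,0,0,0,0,0.27,-0.92,-0.1,0,0,0,0,0.27,-0.92,-0.1,0,0,0,0,0.27,-0.92,-0.1,0,0,0,0,0.27,-0.92,-0.07,0,0,0,0],
)

```text
clock: 6.2
tool_pos: [0.6166, 0.0971, 0.1467]
ee_rot: [-3.065, -0.686, 0.006]
contact_force: [0.7, 0.2, 0.7]
width: 0.998
gripper_force: 0.0
```

Request:
drive_tool(
  steps=[0.22,-0.82,0,0,0,0,0,0,0,0,0,0,-0.9,0,0,0,0,0,0,-0.9,0,0,0,0,0,0,-0.9,0,0,0,0,0,0,-0.66,0],
)

```text
clock: 6.7
tool_pos: [0.6107, 0.1293, 0.1463]
ee_rot: [-2.894, -1.217, 0.007]
contact_force: [0.5, -0.4, -0.3]
width: 1.0
gripper_force: 0.0
```

Request:
drive_tool(
  steps=[0,0,0,0,0,0,0,0,0,0,0,0,0,0],
)

```text
clock: 6.9
tool_pos: [0.6113, 0.1291, 0.1472]
ee_rot: [-2.898, -1.21, 0.004]
contact_force: [0.4, -0.0, 0.2]
width: 0.997
gripper_force: 0.0
```

```bash
python3 - <<'E'
from h import *
from station import arm
o,im,d,i,T=look("w5",arm)
h=cv2.cvtColor(im,cv2.COLOR_BGR2HSV); S,V=h[...,1],h[...,2]
print(h[200,280],h[205,240])
print("blade",meas((S<70)&(V>130),.004,i,T,(100,0,460,270)))
r=meas(V<130,.024,i,T,(150,90,420,330));print("stock",r)
go(o,*r[0],0.002,r[4]-90)
E
```

```text
[ 13 180 125] [ 14 186 200]
blade (array([0.6787, 0.1208], dtype=float32), array([0.6787, 0.1208]), np.float32(0.083804965), np.float32(0.027332615), np.float32(135.3447))
stock (array([0.6188, 0.1318], dtype=float32), array([0.6219, 0.1319]), np.float32(0.015061306), np.float32(0.09967763), np.float32(46.0262))
tcp [0.6113 0.1291 0.1472] yline -44.669788575119085 shift [0.186  0.0937 3.6305] turn -0.11599798598989963
```

View pics/w5.png

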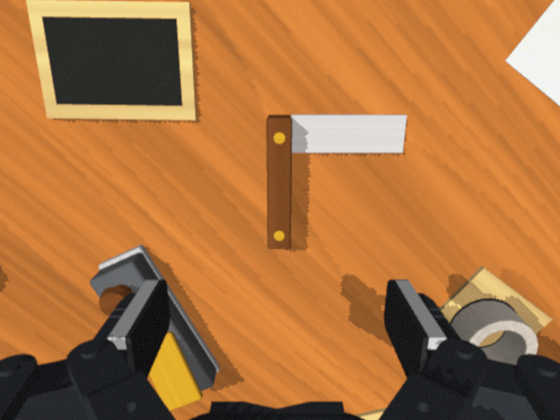

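The stock is at pixel (279,182), which gives (0.618,0.132) at yaw 46°, and the blade measurement agrees. I'll descend and grip.

Request:
drive_tool(
  steps=[0.17,0.09,0.9,0,0,-0.1,0,0,0,1,0,0,0,0,0,0,1,0,0,0,0,0,0,0.5,0,0,0,0,0,0,0.2,0,0,0,0],
)

```text
clock: 7.45
tool_pos: [0.6171, 0.1313, 0.0014]
ee_rot: [-2.89, -1.226, 0.009]
contact_force: [0.2, -0.0, -0.2]
width: 1.002
gripper_force: 0.0
```

Request:
drive_tool(
  steps=[0,0,0,0,0,0,0,0,0,0,0,0,0,255,0,0,0,0,0,0,255,0,0,0,0,0,0,255,0,0,0,0,0,0,255],
)

```text
clock: 7.95
tool_pos: [0.6202, 0.1315, 0.0059]
ee_rot: [2.891, 1.228, 0.002]
contact_force: [0.2, -0.2, -0.0]
width: 0.326
gripper_force: 0.0
```

Request:
drive_tool(
  steps=[0,0,0,0,0,0,255,0,0,0,0,0,0,255,0,0,0,0,0,0,255],
)

```text
clock: 8.25
tool_pos: [0.6203, 0.1315, 0.0058]
ee_rot: [2.891, 1.228, 0.002]
contact_force: [-1.1, -0.2, 5.1]
width: 0.196
gripper_force: 61.3
```

Request:
drive_tool(
  steps=[0,0,-1,0,0,0,255,0,0,-1,0,0,0,255,0,0,-1,0,0,0,255,0,0,-0.5,0,0,-0.95,255,0,0,0,0,0,-0.95,255],
)

```text
clock: 8.75
tool_pos: [0.6217, 0.1316, 0.1491]
ee_rot: [2.749, 1.513, 0.01]
contact_force: [0.1, 0.2, -1.9]
width: 0.196
gripper_force: 60.6
```

Request:
drive_tool(
  steps=[0,0,0,0,0,-0.95,255,0,0,0,0,0,-0.95,255,0,0,0,0,0,-0.95,255,0,0,0,0,0,-0.9,255,0,0,0,0,0,0,255],
)

```text
clock: 9.25
tool_pos: [0.6189, 0.1314, 0.1439]
ee_rot: [-2.408, -2.017, 0.002]
contact_force: [0.2, 0.7, 0.0]
width: 0.196
gripper_force: 60.6
```

```bash
python3 - <<'E'
from h import *
from station import arm
o,im,d,i,T=look("w6",arm); z=o["tool_pos"][2]
print(o["width"],o["gripper_force"])
h=cv2.cvtColor(im,cv2.COLOR_BGR2HSV); S,V=h[...,1],h[...,2]
r=meas((S<70)&(V>130),z-.0058+.004,i,T,(150,0,560,400));print("blade",r)
q=np.linalg.inv(toolT(o))@np.r_[r[0],z-.0018,1]; print("blade in tool",q)
go(o,.473,-.406,.14,-11)
E
```

```text
0.1955817779723997 60.57876706123352
blade (array([0.6969, 0.1386], dtype=float32), array([0.6934, 0.1418]), np.float32(0.14447984), np.float32(0.06356915), np.float32(141.1188))
blade in tool [0.0207 0.0756 0.0017 1.    ]
tcp [0.6189 0.1314 0.1439] yline -10.097799437812292 shift [-13.8668  -1.2357   0.1054] turn 0.15036676036461927
```

View pics/w6.png

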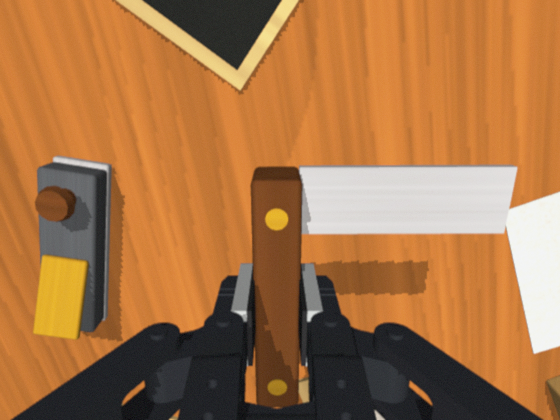

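The square is held level and aligned, with blade edges at rows 166 and 234 at column 400. The paper leaked into the mask, so I'll use those edge pixels instead.

```bash
python3 - <<'E'
from h import *
from station import arm
o=arm.get_obs();i=arm.camera_info("wrist");T=toolT(o)@i["hand_eye"]; z=o["tool_pos"][2]
p=ray(i,[(310,167),(490,167),(310,234),(490,234)],z-.0018,T)
print((np.linalg.inv(toolT(o))@np.c_[p,np.ones(4)].T).T[:,:3])
p=ray(i,[(254,182),(300,182)],z+.0182,T)
print((np.linalg.inv(toolT(o))@np.c_[p,np.ones(2)].T).T[:,:3])
E
```

```text
[[0.048  0.0124 0.0018]
 [0.048  0.0816 0.0017]
 [0.0201 0.0132 0.0018]
 [0.0201 0.0866 0.0017]]
[[ 0.0473 -0.0081 -0.0182]
 [ 0.0473  0.0074 -0.0182]]
```

Request:
drive_tool(
  steps=[-0.99,-0.09,0,0,0,0,255,-0.99,-0.09,0,0,0,0,255,-0.99,-0.09,0,0,0,0,255,-0.99,-0.09,0,0,0,0,255,-0.99,-0.09,0,0,0,0,255],
)

```text
clock: 9.8
tool_pos: [0.5664, -0.0617, 0.1446]
ee_rot: [-2.41, -2.015, 0.0]
contact_force: [0.2, 0.1, -1.4]
width: 0.196
gripper_force: 60.6
```

Request:
drive_tool(
  steps=[-0.99,-0.09,0,0,0,0,255,-0.99,-0.09,0,0,0,0,255,-0.99,-0.09,0,0,0,0,255,-0.99,-0.09,0,0,0,0,255,-0.99,-0.09,0,0,0,0,255],
)

```text
clock: 10.3
tool_pos: [0.514, -0.2535, 0.1447]
ee_rot: [-2.41, -2.015, 0.0]
contact_force: [1.2, -0.2, -1.0]
width: 0.194
gripper_force: 60.6
```

Request:
drive_tool(
  steps=[-0.99,-0.09,0,0,0,0,255,-0.99,-0.09,0,0,0,0,255,-0.99,-0.09,0,0,0,0,255,-0.99,-0.09,0,0,0,0.15,255,0,0,0,0,0,0,255],
)

```text
clock: 10.8
tool_pos: [0.4713, -0.4098, 0.145]
ee_rot: [2.43, 1.989, -0.002]
contact_force: [0.6, 0.8, -0.7]
width: 0.189
gripper_force: 60.6
```

Request:
drive_tool(
  steps=[0,0,0,0,0,0,255,0,0,0,0,0,0,255],
)

```text
clock: 11.0
tool_pos: [0.4729, -0.4045, 0.1444]
ee_rot: [-2.423, -1.998, -0.0]
contact_force: [0.7, 1.0, -1.3]
width: 0.198
gripper_force: 60.6
```

```bash
python3 - <<'E'
from h import *
from station import arm
o,im,d,i,T=look("w7",arm)
go(o,.473,-.406,.0098,-11)
E
```

```text
tcp [ 0.4729 -0.4045  0.1444] yline -10.987814516492216 shift [-0.0403  0.0115  3.3651] turn 0.002030913917963062
```

View pics/w7.png

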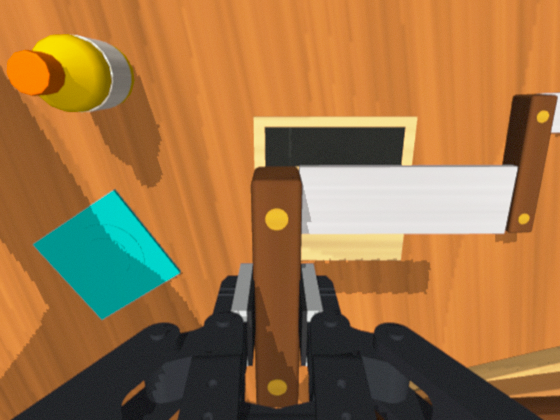

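The pad outline's top edge runs from (265,127) to (406,127). It's parallel to the blade, so the yaw is good. I'll check the offset.

```bash
python3 - <<'E'
from h import *
from station import arm
o=arm.get_obs();i=arm.camera_info("wrist");T=toolT(o)@i["hand_eye"]
p=ray(i,[(265,127),(406,127),(254,118),(416,118)],.004,T)
print((np.linalg.inv(toolT(o))@np.c_[p,np.ones(4)].T).T[:,:3], o["tool_pos"])
E
```

```text
[[ 0.047  -0.0091  0.1406]
 [ 0.047   0.0945  0.1405]
 [ 0.0534 -0.017   0.1406]
 [ 0.0534  0.1011  0.1405]] [ 0.4731 -0.4043  0.1445]
```

Request:
drive_tool(
  steps=[-0.06,0,0.9,0,0,0,255,0,0,0.9,0,0,0,255,0,0,0.8,0,0,0,255,0,0,0.5,0,0,0,255,0,0,0,0,0,0,255],
)

```text
clock: 11.55
tool_pos: [0.471, -0.4044, 0.0172]
ee_rot: [-2.417, -1.995, -0.0]
contact_force: [0.1, 1.3, -1.9]
width: 0.19
gripper_force: 60.6
```

Request:
drive_tool(
  steps=[0,0,0,0,0,0,255,0,0,0,0,0,0,255,0,0,0,0,0,0,255],
)

```text
clock: 11.85
tool_pos: [0.4734, -0.4088, 0.0229]
ee_rot: [2.421, 1.997, -0.0]
contact_force: [0.3, -0.1, -0.2]
width: 0.196
gripper_force: 60.6
```

```bash
python3 - <<'E'
from h import *
from station import arm
o=arm.get_obs();go(o,.4735,-.4020,.0098,-11); print(o["contact_force"])
E
```

```text
tcp [ 0.4734 -0.4088  0.0229] yline -10.967342687670616 shift [ 0.1672 -0.0311  0.3263] turn 0.005442885388229494
[ 0.3201 -0.0787 -0.1951]
```

Request:
drive_tool(
  steps=[0.05,0,0.2,0,0,0,255,0,0,0.1,0,0,0,255,0,0,0,0,0,0,255,0,0,0,0,0,0,255,0,0,0,0,0,0,255],
)

```text
clock: 12.35
tool_pos: [0.4731, -0.406, 0.0098]
ee_rot: [-2.424, -1.999, -0.0]
contact_force: [-2.0, 2.9, 6.5]
width: 0.19
gripper_force: 61.6
```

Request:
drive_tool(
  steps=[0,0,0,0,0,0,150,0,0,0,0,0,0,0,0,0,0,0,0,0,0,0,0,0,0,0,0,0,0,0,0,0,0,0,0],
)

```text
clock: 12.85
tool_pos: [0.4727, -0.4059, 0.0087]
ee_rot: [-2.424, -1.998, -0.0]
contact_force: [-0.2, -0.2, 0.3]
width: 1.001
gripper_force: 0.0
```

Request:
drive_tool(
  steps=[0,0,-1,0,0,0,0,0,0,-1,0,0,0,0,0,0,-1,0,0,0,0,0,0,-0.8,0,0,0,0,0,0,0,0,0,0,0],
)

```text
clock: 13.35
tool_pos: [0.4751, -0.4086, 0.1673]
ee_rot: [2.415, 1.992, -0.0]
contact_force: [-0.2, 0.7, 0.3]
width: 1.0
gripper_force: 0.0
```

```bash
python3 - <<'E'
from h import *
from station import arm
o,im,d,i,T=look("w8",arm)
h=cv2.cvtColor(im,cv2.COLOR_BGR2HSV); S,V=h[...,1],h[...,2]
r=meas((S<70)&(V>130),.008,i,T,(150,60,470,270));print("blade",r)
g=(h[...,0]>5)&(V<120)
a=np.radians((r[4]+180)%180-180); x=np.array([np.cos(a),np.sin(a)]); y=np.array([-x[1],x[0]])
print("stock",r[0]-x*.0515-y*.036, "desired ~", .4733,-.4063)
go(o,.4544,.1132,.16,70.1-90)
E
```

```text
blade (array([ 0.5295, -0.3825], dtype=float32), array([ 0.5294, -0.3824]), np.float32(0.08383874), np.float32(0.027524902), np.float32(168.96701))
stock [ 0.4721 -0.408 ] desired ~ 0.4733 -0.4063
tcp [ 0.4751 -0.4086  0.1673] yline -10.977316724965675 shift [12.7095 -2.9928  0.0672] turn 1.4871138791723884
```

View pics/w8.png

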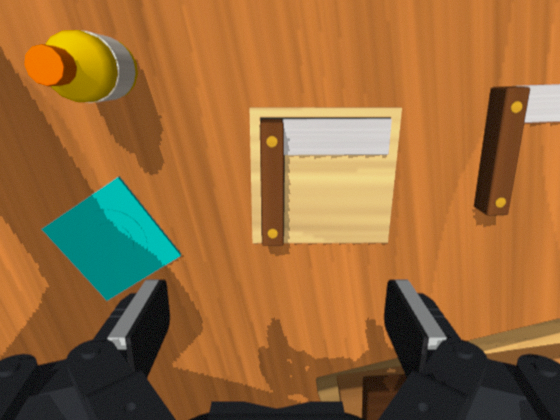

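The square lies on its outline with a slight 2 mm offset. Next is the plane.

Request:
drive_tool(
  steps=[0.98,-0.23,0,0,0,0,0,0.98,-0.23,0,0,0,0,0,0.98,-0.23,0,0,0,0,0,0.98,-0.23,0,0,0,0,0,0.98,-0.23,0,0,0,0,0],
)

```text
clock: 13.9
tool_pos: [0.4637, -0.2026, 0.1589]
ee_rot: [-2.422, -1.996, 0.001]
contact_force: [0.5, -0.0, 0.4]
width: 1.0
gripper_force: 0.0
```

Request:
drive_tool(
  steps=[0.98,-0.23,0,0,0,0,0,0.98,-0.23,0,0,0,0,0,0.98,-0.23,0,0,0,0,0,0.98,-0.23,0,0,0,0,0,0.98,-0.23,0,0,0,0,0],
)

```text
clock: 14.4
tool_pos: [0.4557, -0.0018, 0.1591]
ee_rot: [-2.422, -1.997, 0.003]
contact_force: [0.5, -0.0, -0.1]
width: 1.001
gripper_force: 0.0
```

Request:
drive_tool(
  steps=[0.98,-0.23,0,0,0,0,0,0.98,-0.23,0,0,0,0,0,0.98,-0.23,0,0,0,0,0,0,0,0,0,0,0.75,0,0,0,0,0,0,0.75,0],
)

```text
clock: 14.9
tool_pos: [0.451, 0.1184, 0.159]
ee_rot: [-2.572, -1.801, 0.005]
contact_force: [-0.4, -1.4, -0.3]
width: 1.001
gripper_force: 0.0
```

Request:
drive_tool(
  steps=[0,0,0,0,0,0,0,0,0,0,0,0,0,0],
)

```text
clock: 15.1
tool_pos: [0.4517, 0.117, 0.1597]
ee_rot: [-2.571, -1.803, 0.003]
contact_force: [-0.1, 0.4, -0.1]
width: 1.0
gripper_force: 0.0
```

```bash
python3 - <<'E'
from h import *
from station import arm
o,im,d,i,T=look("w9",arm)
h=cv2.cvtColor(im,cv2.COLOR_BGR2HSV); Hh,S,V=h[...,0],h[...,1],h[...,2]
m=(((S<110)&(V<150))|((Hh>=17)&(S>150))).astype(bool)
r=meas(m,.029,i,T,(180,60,400,280));print("plane",r, o["joints"],o["clock"])
cv2.imwrite("pics/m9.png",np.hstack([im[:300],cv2.cvtColor(m.astype(np.uint8)*255,8)[:300]])[:,::1]) 
go(o,*r[0],.001,r[4]-90)
E
```

```text
plane (array([0.4535, 0.1133], dtype=float32), array([0.4542, 0.1148]), np.float32(0.04090301), np.float32(0.13611904), np.float32(70.47288)) [ 0.0097 -0.1145  2.0736 -0.      1.1847  0.3571] 15.1
tcp [0.4517 0.117  0.1597] yline -19.901824474596644 shift [-0.0688  0.0818  3.9672] turn -0.06245032950634292
```

View pics/w9.png

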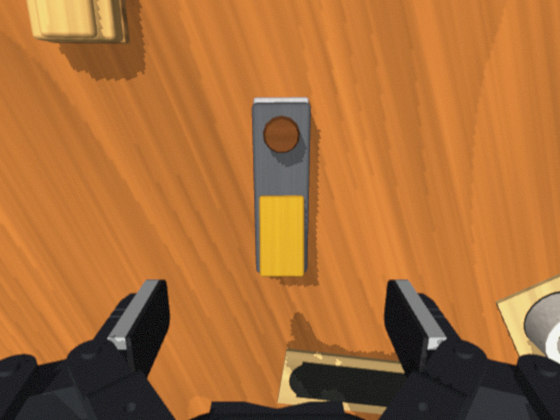

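The plane is at pixels (252–310, 98–272), with its centre at (0.4535,0.113). That agrees with the top view. I'll descend and grip it.

Request:
drive_tool(
  steps=[-0.06,0.08,0.95,0,0,-0.06,0,0,0,1,0,0,0,0,0,0,1,0,0,0,0,0,0,0.7,0,0,0,0,0,0,0.25,0,0,0,0],
)

```text
clock: 15.65
tool_pos: [0.452, 0.1134, 0.0018]
ee_rot: [-2.565, -1.808, 0.008]
contact_force: [-0.0, -0.0, 0.4]
width: 1.0
gripper_force: 0.0
```

Request:
drive_tool(
  steps=[0,0,0,0,0,0,0,0,0,0,0,0,0,0,0,0,0,0,0,0,0],
)

```text
clock: 15.95
tool_pos: [0.4563, 0.1137, 0.0067]
ee_rot: [2.566, 1.809, 0.005]
contact_force: [-0.1, -0.2, 0.7]
width: 1.001
gripper_force: 0.0
```

```bash
python3 - <<'E'
from h import *
from station import arm
o=arm.get_obs();go(o,.4535,.1133,.001,-19.5); print(o["contact_force"])
E
```

```text
tcp [0.4563 0.1137 0.0067] yline -19.613868225168133 shift [-0.0344 -0.0638  0.1411] turn -0.018978037528022185
[-0.1324 -0.2458  0.6568]
```

Request:
drive_tool(
  steps=[-0.03,-0.06,0.13,0,0,0,0,0,0,0,0,0,0,255,0,0,0,0,0,0,255,0,0,0,0,0,0,255,0,0,0,0,0,0,255],
)

```text
clock: 16.45
tool_pos: [0.4531, 0.1134, 0.0004]
ee_rot: [2.566, 1.81, 0.003]
contact_force: [1.1, -1.4, 3.5]
width: 0.477
gripper_force: 63.3
```

Request:
drive_tool(
  steps=[0,0,0,0,0,0,255,0,0,0,0,0,0,255,0,0,0,0,0,0,255],
)

```text
clock: 16.75
tool_pos: [0.453, 0.1134, 0.0004]
ee_rot: [2.566, 1.81, 0.002]
contact_force: [1.0, -1.5, 5.5]
width: 0.482
gripper_force: 63.1
```

Request:
drive_tool(
  steps=[0,0,-0.6,0,0,0,255,0,0,-1,0,0,0,255,0,0,-1,0,0,0,255,0,0,-0.9,0,0,0,255,0,0,0,0,0,0,255],
)

```text
clock: 17.25
tool_pos: [0.4544, 0.1136, 0.1437]
ee_rot: [2.564, 1.808, 0.01]
contact_force: [0.5, 0.8, -3.0]
width: 0.481
gripper_force: 62.7
```

Request:
drive_tool(
  steps=[0,0,0,0,0,-1,255,0,0,0,0,0,-1,255,0,0,0,0,0,-1,255,0,0,0,0,0,-1,255,0,0,0,0,0,-1,255],
)

```text
clock: 17.75
tool_pos: [0.4495, 0.1135, 0.1364]
ee_rot: [-2.003, -2.414, 0.006]
contact_force: [0.3, 0.5, -3.4]
width: 0.476
gripper_force: 62.5
```

Request:
drive_tool(
  steps=[0,0,0,0,0,-1,255,0,0,0,0,0,-1,255,0,0,0,0,0,-1,255,0,0,0,0,0,-1,255,0,0,0,0,0,-1,255],
)

```text
clock: 18.25
tool_pos: [0.4495, 0.1135, 0.1364]
ee_rot: [-1.31, -2.849, 0.004]
contact_force: [0.5, 0.2, -3.4]
width: 0.477
gripper_force: 62.5
```

Request:
drive_tool(
  steps=[0,0,0,0,0,-1,255,0,0,0,0,0,-1,255,0,0,0,0,0,-1,255,0,0,0,0,0,-0.6,255,0,0,0,0,0,0,255],
)

```text
clock: 18.75
tool_pos: [0.4498, 0.1135, 0.1368]
ee_rot: [-0.76, -3.043, 0.002]
contact_force: [1.0, 0.5, -3.2]
width: 0.48
gripper_force: 62.5
```

```bash
python3 - <<'E'
from h import *
from station import arm
o,im,d,i,T=look("w10",arm); print(o["width"],o["gripper_force"],o["contact_force"],o["joints"])
go(o,.4597,-.1049,.1,62.2)
E
```

```text
0.47955376002991745 62.48489004559815 [ 0.9669  0.5496 -3.198 ] [ 0.0019 -0.0854  2.0934  0.0002  1.1394 -1.0797]
tcp [0.4498 0.1135 0.1368] yline 61.962715051445485 shift [-2.7903 -4.6995  0.9168] turn -0.0395474914257529
```

View pics/w10.png

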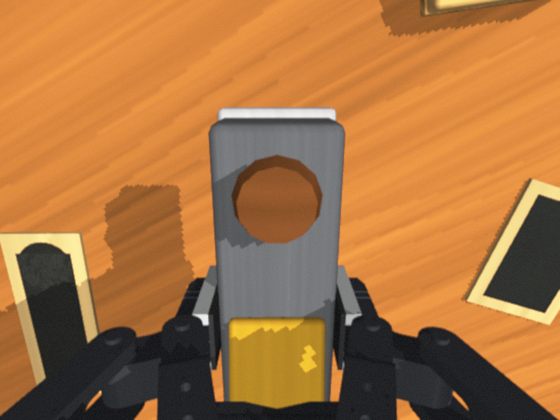

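The plane is held square, with its top front edge at row 122 and the toe edge at row 108. I'll move above the pad.

Request:
drive_tool(
  steps=[-0.56,-0.94,0,0,0,-0.04,255,-0.56,-0.94,0,0,0,0,255,-0.56,-0.94,0,0,0,0,255,-0.56,-0.94,0,0,0,0,255,-0.55,-0.94,0,0,0,0,255],
)

```text
clock: 19.3
tool_pos: [0.4619, -0.1062, 0.1385]
ee_rot: [-0.756, -3.047, -0.001]
contact_force: [1.1, -0.0, -4.3]
width: 0.479
gripper_force: 62.7
```

Request:
drive_tool(
  steps=[0,0,0,0,0,0,255,0,0,0,0,0,0,255,0,0,0,0,0,0,255],
)

```text
clock: 19.6
tool_pos: [0.4622, -0.104, 0.1386]
ee_rot: [-0.754, -3.048, -0.001]
contact_force: [-0.3, -0.1, -4.4]
width: 0.481
gripper_force: 63.1
```

```bash
python3 - <<'E'
from h import *
from station import arm
o,im,d,i,T=look("w11",arm); z=o["tool_pos"][2]; Ti=np.linalg.inv(toolT(o))
for uv,zz in [((277,122),z+.0286),((277,109),z-.0004),((212,130),z+.0286),((343,130),z+.0286)]:
    print(uv,Ti@np.r_[ray(i,uv,zz,T)[0],1])
h=cv2.cvtColor(im,cv2.COLOR_BGR2HSV); Hh,S,V=h[...,0],h[...,1],h[...,2]
go(o,.4597,-.1049,.0044,62.2)
E
```

```text
(277, 122) [ 0.0701 -0.0021 -0.0284  1.    ]
(277, 109) [ 0.0718 -0.0021  0.0006  1.    ]
(212, 130) [ 0.0678 -0.0212 -0.0284  1.    ]
(343, 130) [ 0.0678  0.0173 -0.0284  1.    ]
tcp [ 0.4622 -0.104   0.1386] yline 62.21133282857576 shift [ 0.036  -0.0496  3.3562] turn 0.0018888047626267241
```

View pics/w11.png

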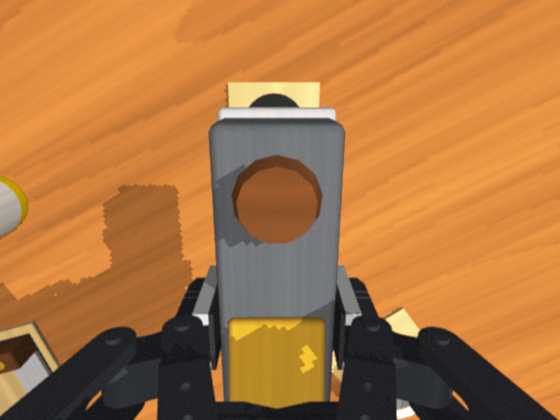

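The pad's far edge shows at row 82 (columns 228–320), parallel to the plane. I'll check the pad offset.

```bash
python3 - <<'E'
from h import *
from station import arm
o=arm.get_obs();i=arm.camera_info("wrist");T=toolT(o)@i["hand_eye"];Ti=np.linalg.inv(toolT(o))
for uv in [(228,83),(320,83),(274,94)]: print(Ti@np.r_[ray(i,uv,.004,T)[0],1])
print(o["tool_pos"])
E
```

```text
[ 0.0799 -0.036   0.135   1.    ]
[0.0799 0.0279 0.135  1.    ]
[ 0.0725 -0.0041  0.135   1.    ]
[ 0.4623 -0.1038  0.1388]
```

Request:
drive_tool(
  steps=[0.02,-0.06,0.8,0,0,0,255,0,0,0.8,0,0,0,255,0,0,0.8,0,0,0,255,0,0,0.5,0,0,0,255,0,0,0,0,0,0,255],
)

```text
clock: 20.15
tool_pos: [0.4583, -0.1042, 0.0206]
ee_rot: [-0.75, -3.043, -0.003]
contact_force: [0.0, -0.5, -5.2]
width: 0.478
gripper_force: 63.0
```

Request:
drive_tool(
  steps=[0,0,0,0,0,0,255,0,0,0,0,0,0,255,0,0,0,0,0,0,255],
)

```text
clock: 20.45
tool_pos: [0.4624, -0.107, 0.0252]
ee_rot: [0.753, 3.047, -0.001]
contact_force: [-1.0, 0.8, -3.2]
width: 0.477
gripper_force: 63.1
```

```bash
python3 - <<'E'
from h import *
from station import arm
o=arm.get_obs()
c=np.array([.4623,-.1038])+.0008*np.array([-.885,.467])-.0024*np.array([.466,.885])
go(o,*c,.0044,62.2); print(o["contact_force"])
E
```

```text
tcp [ 0.4624 -0.107   0.0252] yline 62.23805407917291 shift [0.0607 0.0113 0.521 ] turn 0.006342346528818155
[-0.9525  0.7842 -3.1549]
```

Request:
drive_tool(
  steps=[0.05,0.01,0.3,0,0,0,255,0,0,0.17,0,0,0,255,0,0,0,0,0,0,255,0,0,0,0,0,0,255,0,0,0,0,0,0,255],
)

```text
clock: 20.95
tool_pos: [0.4592, -0.1052, 0.0045]
ee_rot: [-0.754, -3.049, -0.0]
contact_force: [0.2, -0.0, -3.8]
width: 0.48
gripper_force: 63.6
```

Request:
drive_tool(
  steps=[0,0,0.06,0,0,0,255,0,0,0,0,0,0,255,0,0,0,0,0,0,255],
)

```text
clock: 21.25
tool_pos: [0.4593, -0.1053, 0.0042]
ee_rot: [-0.753, -3.047, -0.0]
contact_force: [-11.0, 3.9, 20.2]
width: 0.482
gripper_force: 66.6
```

Request:
drive_tool(
  steps=[0,0,0,0,0,0,130,0,0,0,0,0,0,60,0,0,0,0,0,0,0,0,0,0,0,0,0,0,0,0,0,0,0,0,0],
)

```text
clock: 21.75
tool_pos: [0.4596, -0.1055, 0.0025]
ee_rot: [0.754, 3.049, -0.0]
contact_force: [0.1, -0.3, -0.3]
width: 0.999
gripper_force: 0.0
```

Request:
drive_tool(
  steps=[0,0,-1,0,0,0,0,0,0,-1,0,0,0,0,0,0,-1,0,0,0,0,0,0,-0.9,0,0,0,0,0,0,0,0,0,0,0],
)

```text
clock: 22.25
tool_pos: [0.4629, -0.107, 0.1643]
ee_rot: [0.751, 3.039, -0.004]
contact_force: [1.1, -0.3, -0.3]
width: 1.0
gripper_force: 0.0
```

Request:
drive_tool(
  steps=[0,0,0,0,0,0,0],
)

```text
clock: 22.35
tool_pos: [0.4599, -0.1056, 0.1592]
ee_rot: [0.754, 3.048, -0.001]
contact_force: [0.3, -0.5, -0.2]
width: 1.002
gripper_force: 0.0
```

```bash
python3 - <<'E'
from h import *
from station import arm
o,im,d,i,T=look("w12",arm)
h=cv2.cvtColor(im,cv2.COLOR_BGR2HSV); Hh,S,V=h[...,0],h[...,1],h[...,2]
m=(((S<110)&(V<150))|((Hh>=17)&(S>190)))
print("plane",meas(m,.033,i,T,(200,40,370,310)), o["joints"])
p=(S<125)&(V>150)|m
print("pad",meas(p,.004,i,T,(180,40,390,310)))
go(o,.3766,.3054,.16,69.5-90)
E
```

```text
plane (array([ 0.4561, -0.1063], dtype=float32), array([ 0.4533, -0.1049]), np.float32(0.13513477), np.float32(0.041121624), np.float32(152.17914)) [-0.4666 -0.1026  2.0639  0.      1.1784 -1.5525]
pad (array([ 0.4595, -0.1075], dtype=float32), array([ 0.4575, -0.1057]), np.float32(0.15983497), np.float32(0.06289408), np.float32(152.27194))
tcp [ 0.4599 -0.1056  0.1592] yline 62.2173384790252 shift [ 6.6322  8.1194 -0.0336] turn 13.786223079837534
```

View pics/w12.png

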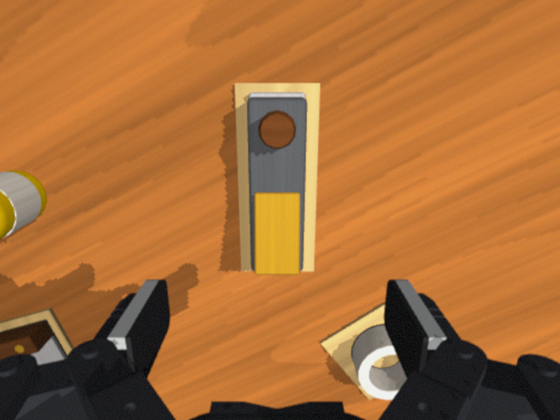

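The plane sits on its pad about 3 mm off centre and aligned. Last is the sanding block.

Request:
drive_tool(
  steps=[0.74,0.9,0,0,0,0,0,0.74,0.9,0,0,0,0,0,0.74,0.9,0,0,0,0,0,0.74,0.9,0,0,0,0,0,0.74,0.9,0,0,0,0,0],
)

```text
clock: 22.9
tool_pos: [0.4105, 0.1244, 0.1565]
ee_rot: [-0.754, -3.046, 0.001]
contact_force: [-0.1, 0.2, -0.4]
width: 1.003
gripper_force: 0.0
```

Request:
drive_tool(
  steps=[0.74,0.9,0,0,0,0,0,0.74,0.9,0,0,0,0,0,0.74,0.9,0,0,0,0,0,0.72,0.92,0,0,0,0,0,0,0,0,0,0,1,0],
)

```text
clock: 23.4
tool_pos: [0.3732, 0.3093, 0.1564]
ee_rot: [-0.906, -3.005, 0.003]
contact_force: [-0.4, 0.5, -0.3]
width: 0.996
gripper_force: 0.0
```

Request:
drive_tool(
  steps=[0,0,0,0,0,1,0,0,0,0,0,0,1,0,0,0,0,0,0,1,0,0,0,0,0,0,1,0,0,0,0,0,0,1,0],
)

```text
clock: 23.9
tool_pos: [0.3747, 0.3052, 0.1561]
ee_rot: [-1.664, -2.662, 0.006]
contact_force: [0.1, 0.0, -0.3]
width: 1.002
gripper_force: 0.0
```

Request:
drive_tool(
  steps=[0,0,0,0,0,1,0,0,0,0,0,0,1,0,0,0,0,0,0,1,0,0,0,0,0,0,1,0,0,0,0,0,0,1,0],
)

```text
clock: 24.4
tool_pos: [0.3747, 0.3051, 0.1561]
ee_rot: [-2.297, -2.141, 0.007]
contact_force: [0.0, -0.5, -0.8]
width: 0.996
gripper_force: 0.0
```

Request:
drive_tool(
  steps=[0,0,0,0,0,1,0,0,0,0,0,0,1,0,0,0,0,0,0,0.8,0,0,0,0,0,0,0,0,0,0,0,0,0,0,0],
)

```text
clock: 24.9
tool_pos: [0.3751, 0.3054, 0.157]
ee_rot: [-2.581, -1.791, 0.004]
contact_force: [0.3, -0.4, -0.6]
width: 0.999
gripper_force: 0.0
```

```bash
python3 - <<'E'
from h import *
from station import arm
o,im,d,i,T=look("w13",arm)
h=cv2.cvtColor(im,cv2.COLOR_BGR2HSV); Hh,S,V=h[...,0],h[...,1],h[...,2]
r=meas((S<150)&(V>150),.03,i,T,(180,60,400,300));print("block",r, o["joints"])
go(o,*r[0],.001,r[4]-90)
E
```

```text
block (array([0.3753, 0.3062], dtype=float32), array([0.3755, 0.3065]), np.float32(0.054022696), np.float32(0.09076505), np.float32(69.68904)) [ 0.4483 -0.066   2.0342  0.      1.1762  0.8058]
tcp [0.3751 0.3054 0.157 ] yline -20.487138692632517 shift [0.0294 0.0048 3.9   ] turn -0.02936330505463758
```

View pics/w13.png

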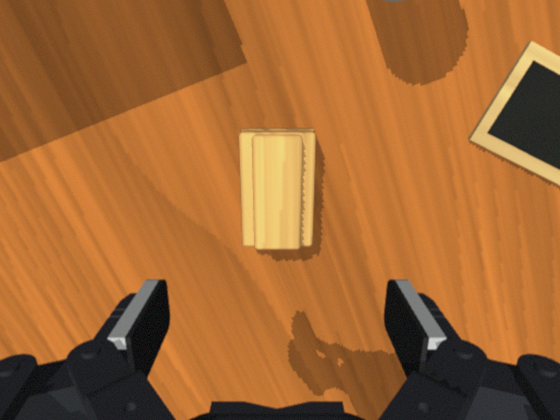

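I've now viewed 16 pictures, which is over the limit of 14, so I won't view any more and will work from numbers only. The last one shows the stepped block at pixels (240–316, 128–250), with its centre at (0.375,0.306). That agrees with the top view.

Request:
drive_tool(
  steps=[0.03,0,0.95,0,0,0,0,0,0,1,0,0,0,0,0,0,1,0,0,0,0,0,0,0.6,0,0,0,0,0,0,0,0,0,0,0],
)

```text
clock: 25.45
tool_pos: [0.3731, 0.3052, 0.0127]
ee_rot: [-2.581, -1.789, 0.014]
contact_force: [0.5, 0.0, 0.5]
width: 1.003
gripper_force: 0.0
```

Request:
drive_tool(
  steps=[0,0,0,0,0,0,0,0,0,0,0,0,0,0,0,0,0,0,0,0,0],
)

```text
clock: 25.75
tool_pos: [0.3777, 0.3076, 0.0183]
ee_rot: [2.582, 1.789, 0.006]
contact_force: [0.6, 0.0, 0.6]
width: 0.999
gripper_force: 0.0
```

```bash
python3 - <<'E'
from h import *
from station import arm
o=arm.get_obs();go(o,.3755,.3063,.001,-20.3); print(o["contact_force"])
E
```

```text
tcp [0.3777 0.3076 0.0183] yline -20.567577791241543 shift [-0.0509 -0.0415  0.4316] turn -0.04459629854025593
[0.5967 0.015  0.6319]
```

Request:
drive_tool(
  steps=[-0.04,-0.04,0.42,0,0,-0.04,0,0,0,0,0,0,0,0,0,0,0,0,0,0,255,0,0,0,0,0,0,255,0,0,0,0,0,0,255],
)

```text
clock: 26.25
tool_pos: [0.3754, 0.3065, 0.001]
ee_rot: [2.578, 1.794, 0.004]
contact_force: [-0.8, -0.5, 4.0]
width: 0.643
gripper_force: 64.6
```

Request:
drive_tool(
  steps=[0,0,0,0,0,0,255,0,0,0,0,0,0,255,0,0,0,0,0,0,255],
)

```text
clock: 26.55
tool_pos: [0.3754, 0.3065, 0.001]
ee_rot: [2.579, 1.794, 0.004]
contact_force: [-0.8, -0.5, 4.9]
width: 0.643
gripper_force: 64.8
```

Request:
drive_tool(
  steps=[0,0,-0.7,0,0,0,255,0,0,-1,0,0,0,255,0,0,-1,0,0,0,255,0,0,-0.8,0,0,0,255,0,0,0,0,0,0,255],
)

```text
clock: 27.05
tool_pos: [0.3773, 0.3075, 0.1448]
ee_rot: [2.577, 1.793, 0.016]
contact_force: [0.7, 0.4, -1.5]
width: 0.642
gripper_force: 64.7
```

Request:
drive_tool(
  steps=[0,0,0,0,0,-1,255,0,0,0,0,0,-1,255,0,0,0,0,0,-1,255,0,0,0,0,0,-1,255,0,0,0,0,0,-1,255],
)

```text
clock: 27.55
tool_pos: [0.3732, 0.3054, 0.1379]
ee_rot: [-2.021, -2.404, 0.004]
contact_force: [-0.8, 0.2, -2.1]
width: 0.642
gripper_force: 64.5
```

Request:
drive_tool(
  steps=[0,0,0,0,0,-1,255,0,0,0,0,0,-1,255,0,0,0,0,0,-1,255,0,0,0,0,0,-1,255,0,0,0,0,0,-0.75,255],
)

```text
clock: 28.05
tool_pos: [0.3732, 0.3054, 0.1378]
ee_rot: [-1.367, -2.826, 0.004]
contact_force: [-1.9, 0.2, -1.7]
width: 0.641
gripper_force: 64.5
```

Request:
drive_tool(
  steps=[0,0,0,0,0,-1,255,0,0,0,0,0,0,255,0,0,0,0,0,0,255],
)

```text
clock: 28.35
tool_pos: [0.3736, 0.3056, 0.1385]
ee_rot: [-1.226, -2.891, 0.002]
contact_force: [0.3, 0.8, -1.8]
width: 0.642
gripper_force: 64.5
```

```bash
python3 - <<'E'
from h import *
from station import arm
o,im,d,i,T=look("w14",arm); z=o["tool_pos"][2]; print(o["width"],o["gripper_force"],o["clock"])
go(o,.5956,.2763,.14,44.25)
h=cv2.cvtColor(im,cv2.COLOR_BGR2HSV); S,V=h[...,1],h[...,2]
m=((S<150)&(V>130)).astype(np.uint8)
col=m[:,270:290].mean(1)>.5; print("rows",np.flatnonzero(np.diff(col.astype(int))))
d2=d[:, 270:290]; print(np.median(d2[60:340:20],1))
E
```

```text
0.6423685918272529 64.49899200350046 28.35
tcp [0.3736 0.3056 0.1385] yline 44.03157402961128 shift [-4.3844  3.481  -0.047 ] turn -0.036404328398120356
rows [186 406]
[0.2626 0.2669 0.2709 0.2753 0.2802 0.2846 0.1439 0.1225 0.1151 0.117
 0.1193 0.1217 0.1238 0.1264]
```

The block is held (54.6 mm wide). I'll move above its pad.

Request:
drive_tool(
  steps=[-0.88,0.7,0,0,0,-0.04,255,-0.88,0.7,0,0,0,0,255,-0.88,0.7,0,0,0,0,255,-0.88,0.7,0,0,0,0,255,-0.86,0.68,0,0,0,0,255],
)

```text
clock: 28.9
tool_pos: [0.5979, 0.2775, 0.139]
ee_rot: [-1.22, -2.894, 0.001]
contact_force: [0.5, 0.5, -1.4]
width: 0.641
gripper_force: 64.5
```

Request:
drive_tool(
  steps=[0,0,0,0,0,0,255,0,0,0,0,0,0,255,0,0,0,0,0,0,255],
)

```text
clock: 29.2
tool_pos: [0.5951, 0.2781, 0.139]
ee_rot: [-1.217, -2.895, 0.001]
contact_force: [-0.2, 0.5, -1.7]
width: 0.639
gripper_force: 64.6
```

```bash
python3 - <<'E'
from h import *
from station import arm
o,im,d,i,T=look("w15",arm); Ti=np.linalg.inv(toolT(o))
go(o,.5956,.2763,.005,44.25)
# top-visible part of the pad on bench level: dark inlay's far edge, and pad far edge
h=cv2.cvtColor(im,cv2.COLOR_BGR2HSV); S,V=h[...,1],h[...,2]
dk=((V<75)).astype(np.uint8); dk[260:]=0
c=max(cv2.findContours(dk,0,2)[0],key=cv2.contourArea); print("dark box px",cv2.boundingRect(c),cv2.contourArea(c))
w=ray(i,c[:,0],.004,T); q=(Ti@np.c_[w,np.ones(len(w))].T).T
print("dark in tool x",q[:,0].min(),q[:,0].max(),"y",q[:,1].min(),q[:,1].max())
# block top front edge from depth
z=o["tool_pos"][2]
near=(d>0.05)&(d<.16); near[:, :230]=0; near[:,330:]=0
rows=np.flatnonzero(near[:,275:285].mean(1)>.5); print(rows.min())
for r in (rows.min(),):
  for zz in (.035,.027,.0): print(Ti@np.r_[ray(i,(280,r),z+zz,T)[0],1])
E
```

```text
tcp [0.5951 0.2781 0.139 ] yline 44.38904740742263 shift [-0.0448 -0.019   3.3502] turn 0.023174567903770555
dark box px (237, 135, 77, 44) 3142.0
dark in tool x 0.01126685859175272 0.043341286566978915 y -0.031399331792839824 0.024993812281084438
178
[ 0.0543 -0.001  -0.0349  1.    ]
[ 0.0522 -0.001  -0.0269  1.    ]
[ 0.0454 -0.0007  0.      1.    ]
```

Request:
drive_tool(
  steps=[-0.05,-0.04,0.8,0,0,0,255,0,0,0.8,0,0,0,255,0,0,0.8,0,0,0,255,0,0,0.5,0,0,0,255,0,0,0,0,0,0,255],
)

```text
clock: 29.75
tool_pos: [0.5926, 0.2751, 0.0201]
ee_rot: [-1.214, -2.891, 0.007]
contact_force: [-0.4, 0.2, -2.8]
width: 0.64
gripper_force: 64.5
```

Request:
drive_tool(
  steps=[0,0,0,0,0,0,255,0,0,0,0,0,0,255,0,0,0,0,0,0,255],
)

```text
clock: 30.05
tool_pos: [0.5978, 0.276, 0.0259]
ee_rot: [1.216, 2.894, 0.003]
contact_force: [-0.1, -0.7, -1.6]
width: 0.643
gripper_force: 64.5
```

```bash
python3 - <<'E'
from h import *
from station import arm
o=arm.get_obs();go(o,.5955,.2754,.005,44.25); print(o["contact_force"])
E
```

```text
tcp [0.5978 0.276  0.0259] yline 44.409888292411175 shift [ 0.0304 -0.0516  0.5217] turn 0.026648048735196994
[-0.0875 -0.682  -1.6195]
```

Request:
drive_tool(
  steps=[0.03,-0.05,0.3,0,0,0,255,0,0,0.2,0,0,0,255,0,0,0,0,0,0,255,0,0,0,0,0,0,255,0,0,0,0,0,0,255],
)

```text
clock: 30.55
tool_pos: [0.5945, 0.275, 0.0046]
ee_rot: [-1.217, -2.896, 0.0]
contact_force: [-4.3, -0.9, 7.2]
width: 0.639
gripper_force: 66.8
```

Request:
drive_tool(
  steps=[0,0,0.03,0,0,0,255,0,0,0,0,0,0,255],
)

```text
clock: 30.75
tool_pos: [0.5945, 0.275, 0.0046]
ee_rot: [-1.217, -2.895, 0.001]
contact_force: [-8.2, -2.7, 16.0]
width: 0.642
gripper_force: 67.6
```

Request:
drive_tool(
  steps=[0,0,0,0,0,0,80,0,0,0,0,0,0,0,0,0,0,0,0,0,0,0,0,0,0,0,0,0,0,0,0,0,0,0,0],
)

```text
clock: 31.25
tool_pos: [0.5941, 0.2748, 0.0021]
ee_rot: [-1.217, -2.896, 0.0]
contact_force: [0.6, 0.2, -0.2]
width: 1.0
gripper_force: 0.0
```

Request:
drive_tool(
  steps=[0,0,-1,0,0,0,0,0,0,-1,0,0,0,0,0,0,-1,0,0,0,0,0,0,-0.9,0,0,0,0,0,0,0,0,0,0,0],
)

```text
clock: 31.75
tool_pos: [0.598, 0.276, 0.1657]
ee_rot: [1.214, 2.887, 0.012]
contact_force: [0.5, 0.4, 1.5]
width: 0.998
gripper_force: 0.0
```

Request:
drive_tool(
  steps=[0,0,0,0,0,0,0,0,0,0,0,0,0,0,0,0,0,0,0,0,0],
)

```text
clock: 32.05
tool_pos: [0.5931, 0.2746, 0.1562]
ee_rot: [-1.216, -2.893, 0.004]
contact_force: [-0.0, -0.2, 0.6]
width: 0.998
gripper_force: 0.0
```

```bash
python3 - <<'E'
from h import *
from station import arm
o,im,d,i,T=look("w16",arm)
h=cv2.cvtColor(im,cv2.COLOR_BGR2HSV); S,V=h[...,1],h[...,2]
print("pad",meas(((S<150)&(V>150))|(V<75),.004,i,T,(160,40,420,310)))
# block by height from depth
v,u=np.mgrid[0:420,0:560]; P=np.stack([(u-i["cx"])/i["fx"]*d,(v-i["cy"])/i["fy"]*d,d],-1)@T[:3,:3].T+T[:3,3]
m=(P[...,2]>.022)&(P[...,2]<.06)&(d>0)
print("block",meas(m,.034,i,T,(160,40,420,310)), "top z",np.percentile(P[...,2][40:310,160:400][m[40:310,160:400]],[50,90]))
# cup and glue from the top camera vs start
a=cv2.imread("pics/top0.png"); b,_=arm.camera("top"); b=np.ascontiguousarray(b[:,:,::-1]); cv2.imwrite("pics/top1.png",b)
for n,(x,y) in {"cup":(149,231),"glue":(381,280)}.items():
    t=a[y-16:y+17,x-16:x+17]; r=cv2.matchTemplate(b[y-26:y+27,x-26:x+27],t,cv2.TM_CCOEFF_NORMED); print(n,cv2.minMaxLoc(r)[1::2])
print(o["clock"],o["contact_force"])
E
```

```text
pad (array([0.5949, 0.2736], dtype=float32), array([0.5944, 0.2744]), np.float32(0.113565974), np.float32(0.07795508), np.float32(134.74081))
block (array([0.5925, 0.274 ], dtype=float32), array([0.592 , 0.2745]), np.float32(0.090562634), np.float32(0.054579597), np.float32(134.38977)) top z [0.0375 0.0388]
cup (0.8103760480880737, (10, 10))
glue (0.5710779428482056, (10, 10))
32.05 [-0.0458 -0.1831  0.6271]
```

The block is within 3 mm of its pad centre, lies flat and is aligned. Cup and glue show no shift, and the gripper is clear, so I'm handing in.

```bash
python3 -c "
from station import arm
print(arm.close_job())"
```

```text
the job is handed in; nothing more can be done
None
```

The job is handed in, with no verdict returned: by my camera checks all four things lie on their own outlines within about 4 mm and the cup and glue bottle haven't moved, but I viewed 16 pictures, two over the limit of 14.

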